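# Snap the hold-down hook onto the sample carrier

## Task

Slide the yellow bottle carrier fully home into its dock, against the stop. Then press the raised hold-down arm down until its snap hook's orange gate is pushed past the bar of the carrier's eye and springs shut, so that the carrier is left hooked and standing flat. Do not tip or lift the carrier, and leave the other things on the bench alone.

Things in the scene. Friction and masses are not known exactly. Their poses are not given: they have to be found in the camera images.
- dock_home (a point): Point on the bench (z = 0) in the fixed dock, straight below where the carrier's centre and eye bar are when the carrier is fully home. Its x axis points into the dock (the push direction), z up. The dock is open at its -x end. Two aluminium kerbs, 25 mm high, leave 2.5 mm on each side of the carrier near the stop and flare out by 0.3 rad each towards -x, ending 54 mm on the -x side of this point.
- dock_stop (a point): Middle of the face of the dock's aluminium stop block (35 mm high), which the carrier's far end wall meets when home: 70 mm from dock_home along its +x; the point is 20 mm above the bench. Same axes as dock_home.
- pivot (a point): Pivot axis of the hook arm, between two navy posts 155 mm high behind the stop: 150 mm from dock_home along its +x, 130 mm above the bench. Axes as dock_home; the arm turns about its y axis.
- carrier: Yellow open bottle carrier, loose, 140 mm long (x), 116 mm wide (y), walls 62 mm high, about 0.8 kg, four dark gold-capped bottles fixed in it (tops at 105 mm). Origin at the centre of its underside; x points towards the dock's stop. It starts 60 to 85 mm short of home, up to 8 mm aside and 0.1 rad askew, and slides on the bench when its near (-x) end wall is pushed.
- eye (a point): Middle of the horizontal top bar of the carrier's rigid steel eye, an upright loop in the middle of the carrier: bar 8 mm thick, along the carrier's y, 130 mm above the bench, 44 mm clear width, at x = y = 0 of the carrier.
- hook_arm (a joint): Angle (rad) of the steel hold-down arm with the snap hook. 0 = level, reaching from the pivot back over the dock (dock -x); positive = raised. Starts at 0.6 to 0.85; friction holds it where it is left; range -0.05 to 1.25. With the carrier home the gate meets the eye bar at about 0.3 and springs shut past it between about 0.1 and 0; at about -0.03 the hook's back rests on the bar. Pressing the pad takes 2 to 8 N.
- press_pad (a point): Centre of the top face of the red press pad (36 mm along the arm, 24 mm across) on the back of the hook: 143 mm from the pivot axis along the arm and 26 mm above the line through the pivot. z is the pad's outward normal, x points along the arm to the pivot. The steel back of the hook ends 26 mm past this point, 8 mm lower.
- hook_mouth (a point): Middle of the hook's mouth on its underside, on the line of the shut gate: 136 mm from the pivot axis along the arm and 40 mm below the line through the pivot. z points from the gate into the hook (48 mm to its back), x along the arm to the pivot. The mouth reaches 22 mm to either side along x; the hook is 10 mm thick.
- gate (a joint): Angle (rad) of the orange sprung gate, a bar 6 mm thick and 43 mm long, hinged at the pivot-side end of the hook's mouth. 0 = shut, tip at the nose; positive = swung up into the hook, up to 1.1. Light spring: 1 to 4 N at its tip.
- sauce_bottle: Dark bottle with gold cap, 56 mm wide, 170 mm high. Loose bystander: leave it alone. Origin at the centre of its underside.
- tall_bottle: Dark bottle with gold cap, 56 mm wide, 200 mm high. Loose bystander: leave it alone. Origin at the centre of its underside.
- jar: Jar with brass-coloured lid, 64 mm wide, 85 mm high. Loose bystander: leave it alone. Origin at the centre of its underside.
- tape_roll: Tan roll of tape lying flat, 100 mm wide, 48 mm high. Loose bystander: leave it alone. Origin at the centre of its underside.
- screwdriver: Screwdriver lying on the bench. Loose bystander: leave it alone. Origin at the centre of its underside.
- small_carton: Small cardboard carton 110 x 80 x 60 mm high. Loose bystander: leave it alone. Origin at the centre of its underside.

How it is judged:
On the way, in this order (a step that is already met when the one before it is completed fails the run):
1. the carrier has been slid home against the stop (its eye within 10 mm of the home point) with the arm still raised (x of eye in the frame of dock_home between -0.01 and 0.008 m and y of eye in the frame of dock_home between -0.01 and 0.01 m and value of joint hook_arm above 0.4 rad), for 0.1 s.
2. the hook is pressed on the eye and its gate is pushed open (over 0.3 rad), with the carrier home (x of eye in the frame of dock_home between -0.01 and 0.008 m and y of eye in the frame of dock_home between -0.01 and 0.01 m and value of joint gate above 0.3 rad and value of joint hook_arm below 0.4 rad), for 0.02 s.
At the end, for the whole second after the job is handed in: The eye's bar lies inside the hook, 9 mm or more past the line of the gate, the gate is shut again (under 0.12 rad), and the carrier stands flat (within 0.06 rad) and at rest with its eye within 10 mm of the home point across the dock and short of the stop (x of eye in the frame of dock_home between -0.01 and 0.008 m and y of eye in the frame of dock_home between -0.01 and 0.01 m and value of joint gate below 0.12 rad and z of eye in the frame of hook_mouth between 0.009 and 0.05 m and x of eye in the frame of hook_mouth between -0.03 and 0.024 m and y of eye in the frame of hook_mouth between -0.018 and 0.018 m and angle between carrier's own z axis and vertical below 0.06 rad and linear speed of carrier below 0.02 m/s); the robot touches nothing.
It fails at once if the carrier is tipped by more than 0.3 rad or lifted more than 30 mm (angle between carrier's own z axis and vertical above 0.3 rad or height (world z) of carrier above 0.03 m).
It fails at once if a bystander is moved by more than 30 mm (distance of any of sauce_bottle, tall_bottle, jar, tape_roll, screwdriver, small_carton from where it was at the start of the episode above 0.03 m).
It also fails if it takes over 56 s, if anything falls off the work surface, if the arm or the gripper's body presses on something with over 40 N, if the wrist force passes 120 N, or if a joint passes its speed limit or range.

## Robot

A 6-joint arm with a two-finger parallel gripper is mounted at the origin on the work surface. World frame = base frame: x ahead of the robot, y to its left, z up, the work surface at z = 0. Lengths are in m, angles in rad, forces in N, time in s.
With the tool pointing down it reaches from about 0.35 to 0.775 m from the base axis. Payload 7.3 kg.
Tool frame: the origin (TCP) lies midway between the tips of the shut fingers; the grasp point (between the pads) lies 19 mm behind it; x points along the fingers, z is the direction in which the jaws open and shut, and the axes are right-handed (so a half turn about x gives the same grasp; the last joint's range is limited). The gripper opens to 92 mm and grips with 3 to 60 N. Pads are 19 mm wide; open, the fingers measure 130 mm over their backs; the gripper's body (75 mm by 190 mm) begins 47 mm behind the grasp point.
Start: joints at [-1.382, 0.342, 1.524, -0, 1.275, -0.146], TCP at [0.173, -0.496, 0.227] pointing down, gripper open.
Joint ranges: [-2.53, 2.53], [-0.77, 2.02], [0.04, 2.7], [-1, 4.14], [0.28, 2.66], [-3.11, 3.11]. Speed limits (rad/s): [2.57, 2.57, 3.14, 3.14, 3.14, 3.14].

## Interface

Orientations are given as [roll, pitch, yaw] about the fixed x, y, z axes, in that order (R = Rz(yaw) Ry(pitch) Rx(roll)).
In Python, from cell import observe, cams, robot gives the robot as it stands.
- The arm moves only by the tool jog_arm, never from a script. Its argument "plan" is one flat list of numbers, 7 for each row, row after row: the turn, a rotation vector about the tool's x, y, z in degrees, then the shift along the tool's x, y, z in cm, then the opening, from -1 (shut) to 1 (fully open). In form: [ax, ay, az, x, y, z, jaw, ax, ay, az, x, y, z, jaw, ...]. A call has 1 to 10 rows; each row is the pose to reach, as a shift and turn from the pose commanded when the call began, along the tool's axes at that moment; what a row does not reach only later rows make up. A row lasts 1/10 s, in which the tool goes at most 50 mm and 8.59 degrees, less where a joint would pass 70% of its speed; a pose out of reach is approached as far as the arm can. A call with a gripper value outside its range is refused whole. The fingers move at their own pace and stop on an object; "newtons" is the grip in N (left out, the last holds). Time passes only in rows, so rows that repeat a pose let the fingers close. It gives the time, the measured TCP pose, the force and the opening at its end, in the units of the state.
- observe(): the state, without advancing time (a new reading comes with each control period).
- cams.read_camera(name): name is "scene" or "top" or "wrist"; returns a dict with "image" (400x640x3 uint8, red, green, blue), "fov_y" (degrees; the focal length in pixels is half the picture's height over the tangent of half this angle, whatever the lens; pixels are square), "cx", "cy" (the principal point, pixels), "T" (4x4, takes a point from camera to world coordinates). Camera axes: x right, y down, z forward; pixel columns grow to the right and rows downward; lengths in m; the calibration is good to about 2 mm. A picture is of the moment at which its call begins. There is no depth.
- robot.hand_in(): hands the job in, once; it reports no verdict.
The state is a dict: "time": time; "qpos": joint angles; "qvel": joint speeds; "joint_efforts": joint torques, N m; "tool_pos": TCP position; "tool_rot": TCP orientation; "contact_force": force on the tool from outside, world axes, zero at the start; "torque": the same for the moment, N m; "opening": finger opening in m.
Only numpy, scipy, OpenCV 4.12 (cv2) and the standard library are available. Lean on these libraries where they do the work, as an engineer would, in place of code of your own. Each camera call takes 0.05 s, during which the arm holds its last target.

## Working session

There is one attempt and no reset: what is moved stays moved. The work goes in short steps, Python scripts to look and compute and a tool call to move; the robot and the scene stay as the last step left them, time stands still between calls to the robot, and variables do not carry over. Pictures are saved under pics/ and viewed, and the job is handed in when it is done.

Besides the shell and the picture viewer there is one more tool, called after "Emit:" by a JSON object that holds its "api" and its "payload". jog_arm: Moves the arm, as the interface text tells. Its arguments: {"type":"object","properties":{"plan":{"type":"array"},"newtons":{"type":"number"}},"required":["plan"]}

```bash
mkdir -p pics; ls; python3 - <<'E'
from cell import observe, cams, robot
import cv2
s=observe(); print(s)
for n in ("scene","top","wrist"):
    d=cams.read_camera(n); print(n,d["fov_y"],d["cx"],d["cy"],d["T"].round(4).tolist() if hasattr(d["T"],'round') else d["T"])
    cv2.imwrite(f"pics/{n}0.png",d["image"][:,:,::-1])
E
```

```text
pics
{'time': 0.0, 'qpos': array([-1.38198267e+00,  3.42700292e-01,  1.52503620e+00,  9.97192416e-06,
        1.27540117e+00, -1.45994053e-01]), 'qvel': array([-4.70024263e-04,  8.15582766e-05,  1.09468933e-04, -1.56360879e-04,
        2.46086832e-06,  1.92485820e-04]), 'joint_efforts': array([ 2.30113221e-05, -4.31236196e+01, -2.44217259e+01,  7.18203024e-02,
        5.59960864e-02, -9.18980254e-05]), 'tool_pos': array([ 0.17245623, -0.49542528,  0.22604992]), 'tool_rot': array([2.98942685, 1.56925129, 1.75343533]), 'contact_force': array([ 0.08625735,  0.13756635, -0.78255151]), 'torque': array([-0.0481482 , -0.0368275 , -0.02029512]), 'opening': 0.09220264567859394}
scene 55.97941631631244 321.9101753234974 198.77664513167178 [[0.2458, 0.7682, -0.5912, 1.2328], [0.9693, -0.1996, 0.1436, -0.1857], [-0.0077, -0.6083, -0.7937, 1.0602], [0.0, 0.0, 0.0, 1.0]]
top 54.1803801955941 329.8695211992271 202.38138711571204 [[-0.0001, -0.994, 0.1095, 0.4182], [-1.0, 0.0008, 0.0059, -0.0162], [-0.006, -0.1095, -0.994, 1.3676], [0.0, 0.0, 0.0, 1.0]]
wrist 68.73193949701533 322.1440882521359 198.93331793743386 [[0.328, -0.9147, -0.2363, 0.2358], [-0.9447, -0.318, -0.0803, -0.4735], [-0.0017, 0.2496, -0.9684, 0.3834], [0.0, 0.0, 0.0, 1.0]]
```

View pics/scene0.png

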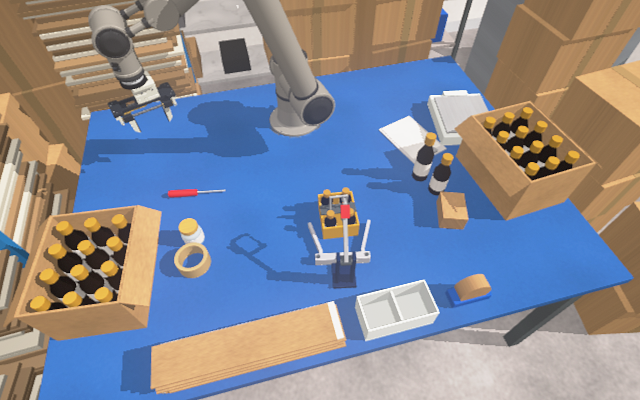

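View pics/top0.png

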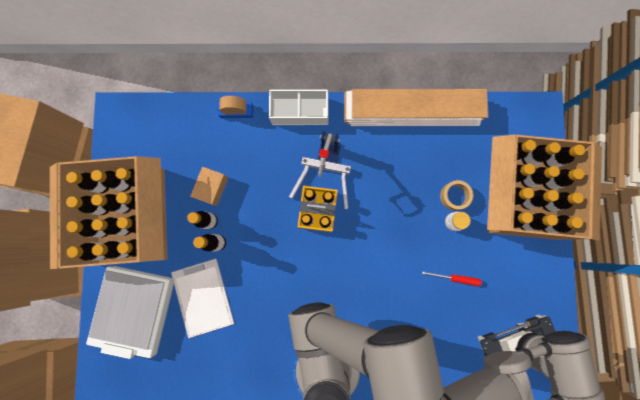

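View pics/wrist0.png

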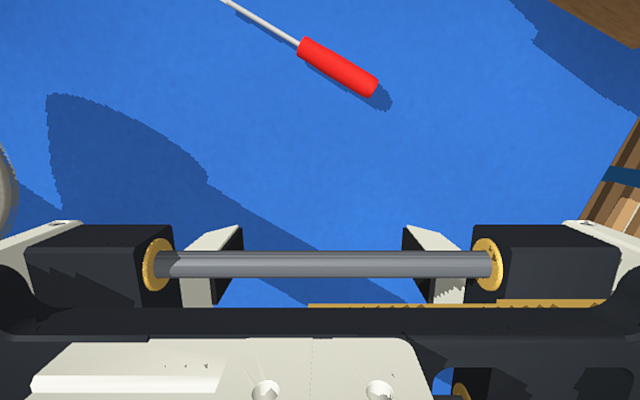

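The carrier is near (318,208) in the top view, with the dock and arm beyond it at about (325,165). I'll zoom in on both.

```bash
python3 - <<'E'
import cv2
a=cv2.imread("pics/top0.png")[125:240,265:375]; cv2.imwrite("pics/topz.png",cv2.resize(a,None,fx=5.2,fy=5.2,interpolation=cv2.INTER_CUBIC))
a=cv2.imread("pics/scene0.png")[175:295,285:395]; cv2.imwrite("pics/scenez.png",cv2.resize(a,None,fx=5,fy=5,interpolation=cv2.INTER_CUBIC))
E
```

```text
(no output)
```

View pics/topz.png

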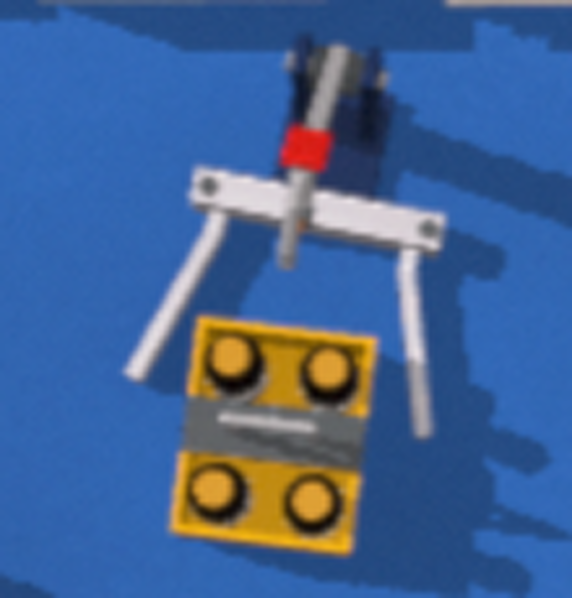

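View pics/scenez.png

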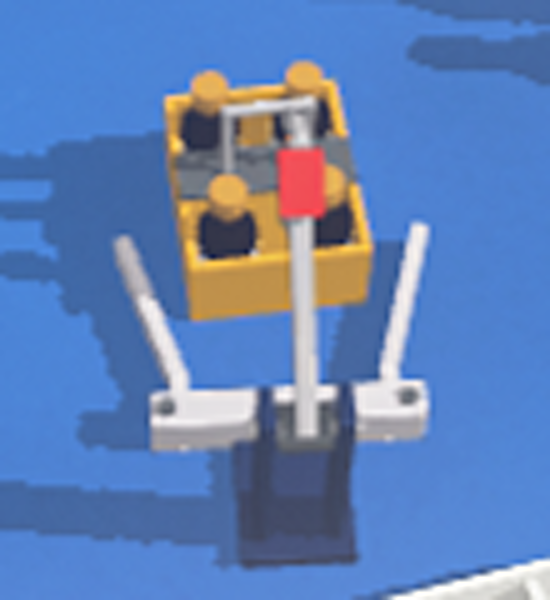

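```bash
cat > h.py <<'E'
import numpy as np
from cell import observe, cams, robot
def fl(d): return 200/np.tan(np.radians(d["fov_y"])/2)
def ray(d,u,v,z):
    f=fl(d);T=np.array(d["T"]);r=T[:3,:3]@np.array([(u-d["cx"])/f,(v-d["cy"])/f,1]);o=T[:3,3]
    return o+r*(z-o[2])/r[2]
def proj(d,p):
    T=np.array(d["T"]);q=T[:3,:3].T@(np.array(p)-T[:3,3]);f=fl(d);return np.array([d["cx"]+f*q[0]/q[2],d["cy"]+f*q[1]/q[2]])
E
python3 - <<'E'
from h import *
d=cams.read_camera("top"); s=cams.read_camera("scene")
def t(u,v,z): return ray(d,265+(u+.5)/5.2-.5,125+(v+.5)/5.2-.5,z)
def sc(u,v,z): return ray(s,285+(u+.5)/5-.5,175+(v+.5)/5-.5,z)
P=lambda n,p:print(n,(p*1000).round(1))
c=[t(*q,.062) for q in((198,316),(377,338),(351,552),(170,533))]
for q in c:P('corner',q)
P('cen',sum(c)/4); print('yaw',[np.arctan2(*(c[a]-c[b])[[1,0]]) for a,b in((0,3),(1,2))], np.arctan2(*(-(c[0]-c[1])[[0]],(c[0]-c[1])[1])))
P('eyeL',t(220,418,.134));P('eyeR',t(314,428,.134))
P('boltL',t(208,186,.035));P('boltR',t(429,229,.035))
P('stopBL',t(190,205,.035));P('stopBR',t(441,247,.035))
P('tipL',t(132,375,.025));P('tipR',t(424,432,.025))
P('kneeL',t(208,240,.025));P('kneeR',t(410,360,.025))
print('scene')
for q in ((165,98),(338,82),(373,245),(186,264)):P('corner',sc(*q,.062))
P('boltL',sc(408,396,.035));P('boltR',sc(165,408,.035))
P('eye',sc(232,107,.134));P('eye',sc(314,101,.134))
P('tipL',sc(422,226,.025));P('tipR',sc(124,238,.025))
E
```

```text
corner [619.9  83.5  62. ]
corner [605.4 -32.7  62. ]
corner [466.9 -15.8  62. ]
corner [479.1 100.4  62. ]
cen [542.9  33.8  62. ]
yaw [np.float64(-0.11964398320128096), np.float64(-0.1218733492839521)] [-0.12447563]
eyeL [545.9  64.1 134. ]
eyeR [539.7   6.7 134. ]
boltL [711.8  79.5  35. ]
boltR [682.5 -67.9  35. ]
stopBL [698.9  91.4  35. ]
stopBR [670.3 -75.8  35. ]
tipL [586.  129.9  25. ]
tipR [547.7 -64.2  25. ]
kneeL [677.2  80.   25. ]
kneeR [595.9 -55.2  25. ]
scene
corner [466.8 -14.4  62. ]
corner [482.9 102.6  62. ]
corner [615.4  85.2  62. ]
corner [599.6 -33.4  62. ]
boltL [710.7  79.4  35. ]
boltR [681.4 -67.7  35. ]
eye [539.5  12.  134. ]
eye [547.8  62.8 134. ]
tipL [586.3 131.3  25. ]
tipR [546.  -62.5  25. ]
```

```bash
cat >> h.py <<'E'
from scipy.spatial.transform import Rotation as Ro
yaw=-0.197; H=np.array([.6163,.022,0.]); U=np.array([np.cos(yaw),np.sin(yaw),0]);V=np.array([-np.sin(yaw),np.cos(yaw),0]);Z=np.array([0,0,1.])
def dk(x,y,z): return H+x*U+y*V+z*Z
def todk(p): p=np.array(p)-H; return np.array([p@U,p@V,p[2]])
def tool(th,sgn,yawoff=0):
    x=np.sin(th)*U-np.cos(th)*Z; z=sgn*V; R=np.array([x,np.cross(z,x),z]).T
    return Ro.from_euler('z',yawoff)*Ro.from_matrix(R)
def rel(p,R,base=None):
    s=observe() if base is None else base
    R0=Ro.from_euler('xyz',s["tool_rot"]); dr=(R0.inv()*R).as_rotvec(degrees=True); dp=R0.inv().apply(np.array(p)-s["tool_pos"])*100
    print('rot',dr.round(2),'cm',dp.round(2)); return dr,dp
E
python3 - <<'E'
from h import *
s=observe(); R0=Ro.from_euler('xyz',s["tool_rot"]).as_matrix();print(R0.round(3)); d=cams.read_camera("wrist")
print('cam in tool',R0.T@(np.array(d["T"])[:3,3]-s["tool_pos"]))
for sg in(1,-1):
    R=tool(np.radians(15),sg); print(sg,R.as_matrix().round(3)); rel([.42,-.25,.23],R); rel(dk(-.190,-.006,.20),R)
E
```

```text
[[-0.     0.944  0.329]
 [ 0.001  0.329 -0.944]
 [-1.     0.    -0.001]]
cam in tool [-0.15729885  0.06708466 -0.00022484]
1 [[ 0.254 -0.947  0.196]
 [-0.051  0.189  0.981]
 [-0.966 -0.259  0.   ]]
rot [-148.42  -19.54   -5.35] cm [ -0.34  31.45 -15.08]
rot [-148.42  -19.54   -5.35] cm [  2.67  42.25 -43.43]
-1 [[ 0.254  0.947 -0.196]
 [-0.051 -0.189 -0.981]
 [-0.966  0.259 -0.   ]]
rot [30.29 -4.01 14.65] cm [ -0.34  31.45 -15.08]
rot [30.29 -4.01 14.65] cm [  2.67  42.25 -43.43]
```

Emit:
{"api": "jog_arm", "payload": {"plan": [10, -1, 5, -0.3, 12, -5, 0.3, 20, -3, 10, -0.3, 24, -10, 0.3, 30.3, -4, 14.65, -0.3, 31.5, -15, 0.3, 30.3, -4, 14.65, -0.3, 31.5, -15, 0.3, 30.3, -4, 14.65, 0, 35, -24, 0.3, 30.3, -4, 14.65, 1, 38, -32, 0.3, 30.3, -4, 14.65, 2.67, 42.25, -43.43, 0.3, 30.3, -4, 14.65, 2.67, 42.25, -43.43, 0.3, 30.3, -4, 14.65, 2.67, 42.25, -43.43, 0.3, 30.3, -4, 14.65, 2.67, 42.25, -43.43, 0.3], "newtons": 20}}

```text
time: 1.3
tool_pos: [0.4007, -0.07, 0.2105]
tool_rot: [1.569, 1.307, -0.199]
contact_force: [1.2, -0.8, 0.5]
opening: 0.0599
```

```bash
python3 - <<'E'
from h import *
s=observe();print(s["qpos"].round(2),s["tool_pos"])
R=tool(np.radians(15),-1); rel(dk(-.190,-.006,.20),R); rel(dk(-.180,-.004,.04),R)
E
```

```text
[-0.4  -0.01  2.04  0.07  0.85  1.32] [ 0.40069923 -0.06998035  0.21049986]
rot [-0.04  0.03 -0.1 ] cm [  1.1    0.05 -12.64]
rot [-0.04  0.03 -0.1 ] cm [ 16.8   -3.15 -12.85]
```

Emit:
{"api": "jog_arm", "payload": {"plan": [0, 0, 0, 0.5, 0, -4, 0.3, 0, 0, 0, 1, 0, -8, 0.3, 0, 0, 0, 1.1, 0, -12.6, 0.3, 0, 0, 0, 1.1, 0, -12.6, 0.3, 0, 0, 0, 1.1, 0, -12.6, 0.3]}}

```text
time: 1.8
tool_pos: [0.4279, 0.0526, 0.1995]
tool_rot: [1.569, 1.309, -0.195]
contact_force: [-0.1, -0.4, -0.2]
opening: 0.0595
```

```bash
python3 - <<'E'
from h import *
import cv2
s=observe();print(s["qpos"].round(2),s["tool_pos"],s["time"])
R=tool(np.radians(15),-1); rel(dk(-.180,-.004,.04),R)
for n in ("wrist","scene"):
    d=cams.read_camera(n); cv2.imwrite(f"pics/{n}1.png",d["image"][:,:,::-1])
E
```

```text
[-0.02  0.07  2.   -0.06  0.82  1.78] [0.42791004 0.05258058 0.19945312] 1.8
rot [ 0.23 -0.03  0.01] cm [15.68 -3.09 -0.29]
```

View pics/wrist1.png

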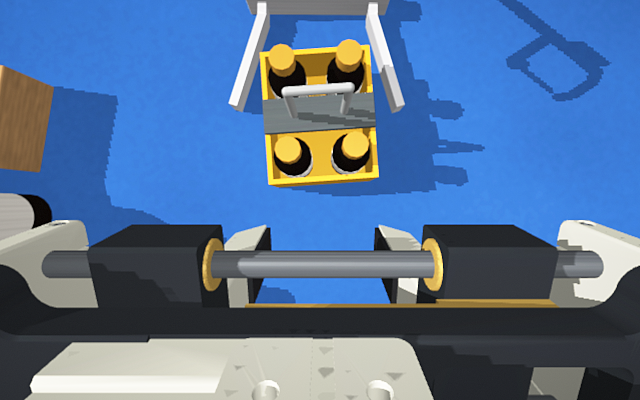

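The wrist view shows the carrier's near-wall top corners at (270,185) and (378,180), with the gripper squarely behind it.

```bash
python3 - <<'E'
from h import *
d=cams.read_camera("wrist")
for q in((270,185),(378,180),(369,46),(261,53)): print(todk(ray(d,*q,.062))*1000)
print(todk(ray(d,284,92,.134))*1000,todk(ray(d,352,87,.134))*1000)
E
```

```text
[-148.96118361   46.14804557   62.        ]
[-143.87040626  -67.21121037   62.        ]
[ -2.52193778 -58.17178302  62.        ]
[-9.77873041 55.6621798  62.        ]
[-78.13860905  22.05687186 134.        ] [-74.17237361 -32.72740592 134.        ]
```

Emit:
{"api": "jog_arm", "payload": {"plan": [0, 0, 0, 4, -0.8, 0, 0.3, 0, 0, 0, 8, -1.6, 0, 0.3, 0, 0, 0, 12, -2.4, 0, 0.3, 0, 0, 0, 15.7, -3.1, -0.3, 0.3, 0, 0, 0, 15.7, -3.1, -0.3, 0.3, 0, 0, 0, 15.7, -3.1, -0.3, 0.3]}}

```text
time: 2.55
tool_pos: [0.4392, 0.0508, 0.0401]
tool_rot: [1.568, 1.31, -0.202]
contact_force: [0.6, 0.7, 0.3]
opening: 0.0594
```

```bash
python3 - <<'E'
from h import *
s=observe();print(todk(s["tool_pos"]),s["contact_force"])
R=tool(np.radians(15),-1)
for x in(-.15,-.11,-.08): rel(dk(x,-.001,.04),R)
E
```

```text
[-0.17932993 -0.00644474  0.04013611] [0.60613357 0.73438928 0.34810862]
rot [-0.13  0.08  0.07] cm [ 0.77  2.83 -0.55]
rot [-0.13  0.08  0.07] cm [ 1.8   6.69 -0.56]
rot [-0.13  0.08  0.07] cm [ 2.57  9.59 -0.57]
```

Emit:
{"api": "jog_arm", "payload": {"plan": [0, 0, 0, 0.4, 1.4, 0, 0.3, 0, 0, 0, 0.7, 2.5, 0, 0.3, 0, 0, 0, 0.9, 3.3, 0, 0.3, 0, 0, 0, 1.1, 4.1, 0, 0.3, 0, 0, 0, 1.3, 4.9, 0, 0.3, 0, 0, 0, 1.5, 5.7, 0, 0.3, 0, 0, 0, 1.7, 6.5, 0, 0.3, 0, 0, 0, 1.95, 7.3, 0, 0.3, 0, 0, 0, 1.95, 7.3, 0, 0.3]}}

```text
time: 3.45
tool_pos: [0.5152, 0.037, 0.0402]
tool_rot: [1.571, 1.307, -0.197]
contact_force: [-0.1, 0.0, -0.1]
opening: 0.0594
```

```bash
python3 - <<'E'
from h import *
import cv2
s=observe();print(todk(s["tool_pos"]),s["contact_force"],s["opening"])
for n in ("wrist","scene","top"):
    d=cams.read_camera(n); cv2.imwrite(f"pics/{n}2.png",d["image"][:,:,::-1])
E
```

```text
[-0.10211073 -0.00509133  0.04016496] [-0.07388686  0.00581345 -0.10064398] 0.05940714245440397
```

View pics/wrist2.png

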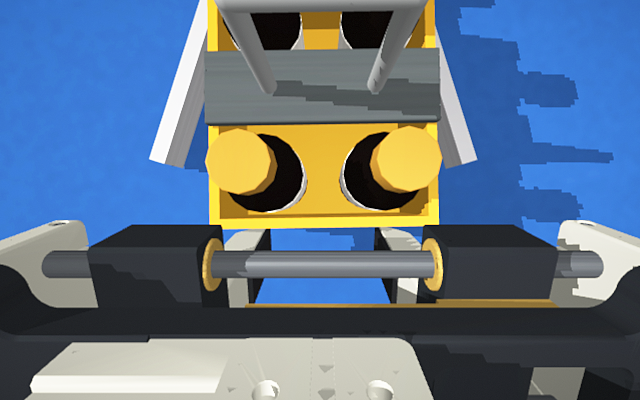

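View pics/scene2.png

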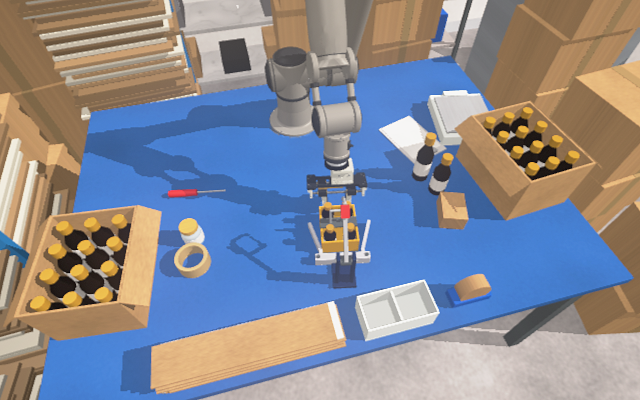

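The carrier is now square to the tool and between the kerbs: near wall at row 225, cols 208–440. Pushing on until contact force rises at the stop.

Emit:
{"api": "jog_arm", "payload": {"plan": [0, 0, 0, 0.13, 0.5, 0, 0.3, 0, 0, 0, 0.26, 1.0, 0, 0.3, 0, 0, 0, 0.36, 1.35, 0, 0.3, 0, 0, 0, 0.44, 1.65, 0, 0.3, 0, 0, 0, 0.5, 1.9, 0, 0.3, 0, 0, 0, 0.54, 2.05, 0, 0.3, 0, 0, 0, 0.54, 2.05, 0, 0.3]}}

```text
time: 4.3
tool_pos: [0.5342, 0.0331, 0.0399]
tool_rot: [1.57, 1.309, -0.198]
contact_force: [-2.2, 1.0, -0.0]
opening: 0.0599
```

```bash
python3 - <<'E'
from h import *
import cv2
s=observe();print(todk(s["tool_pos"]),s["contact_force"],s["opening"])
for n in ("scene","top","wrist"):
    d=cams.read_camera(n); im=d["image"][:,:,::-1]
    cv2.imwrite(f"pics/{n}3.png",im)
    if n=="scene": cv2.imwrite("pics/scene3z.png",cv2.resize(im[175:295,285:395],None,fx=5,fy=5,interpolation=cv2.INTER_CUBIC))
E
```

```text
[-0.08269515 -0.00522813  0.03994347] [-2.22692674  1.03023393 -0.02316409] 0.059863900359352226
```

View pics/scene3z.png

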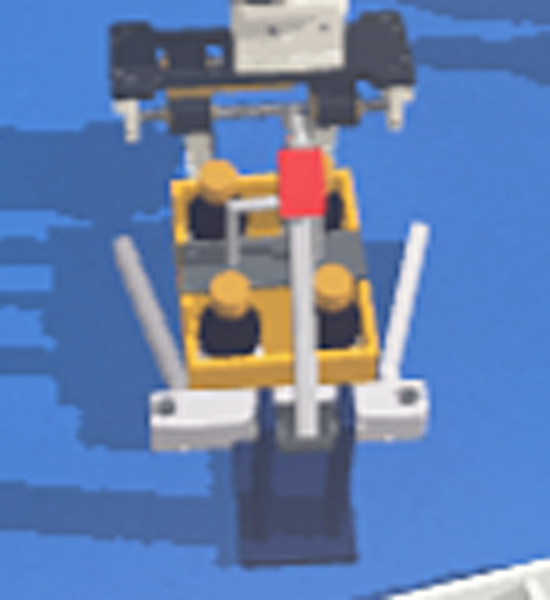

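View pics/top3.png

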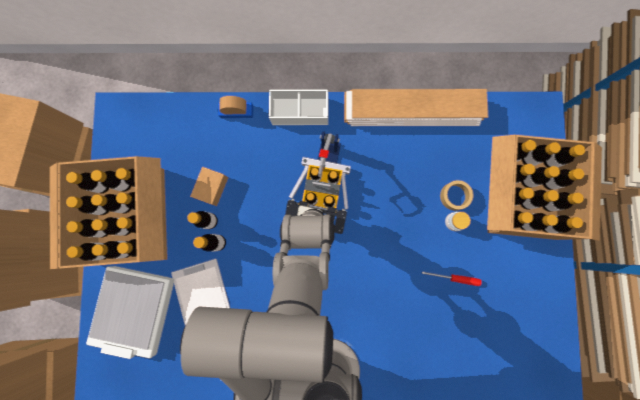

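Close to home; friction is about 2 N so far. Creeping on until the stop loads up.

Emit:
{"api": "jog_arm", "payload": {"plan": [0, 0, 0, 0.03, 0.1, 0, 0.3, 0, 0, 0, 0.06, 0.2, 0, 0.3, 0, 0, 0, 0.08, 0.3, 0, 0.3, 0, 0, 0, 0.11, 0.4, 0, 0.3, 0, 0, 0, 0.11, 0.4, 0, 0.3]}}

```text
time: 4.95
tool_pos: [0.5359, 0.033, 0.0393]
tool_rot: [1.568, 1.314, -0.199]
contact_force: [-8.8, 5.4, 3.0]
opening: 0.0598
```

```bash
python3 - <<'E'
from h import *
s=observe();print(todk(s["tool_pos"]),s["contact_force"],s["opening"])
E
```

```text
[-0.08097876 -0.00490347  0.03930399] [-8.78792874  5.39386348  2.96865371] 0.059767941191143176
```

Emit:
{"api": "jog_arm", "payload": {"plan": [0, 0, 0, 0.05, 0.2, 0, 0.3, 0, 0, 0, 0.08, 0.3, 0, 0.3, 0, 0, 0, 0.08, 0.3, 0, 0.3, 0, 0, 0, 0.08, 0.3, 0, 0.3]}}

```text
time: 5.35
tool_pos: [0.5367, 0.0329, 0.0385]
tool_rot: [1.567, 1.318, -0.201]
contact_force: [-15.0, 6.8, 5.0]
opening: 0.0601
```

```bash
python3 - <<'E'
from h import *
import cv2
s=observe();print(todk(s["tool_pos"]),s["contact_force"],s["opening"])
for n in ("scene","wrist"):
    d=cams.read_camera(n); im=d["image"][:,:,::-1]
    cv2.imwrite(f"pics/{n}4.png",im)
    if n=="scene": cv2.imwrite("pics/scene4z.png",cv2.resize(im[175:295,285:395],None,fx=5,fy=5,interpolation=cv2.INTER_CUBIC))
E
```

```text
[-0.08014979 -0.00492707  0.0385278 ] [-15.03528338   6.77263322   4.96987008] 0.06009457868986315
```

View pics/scene4z.png

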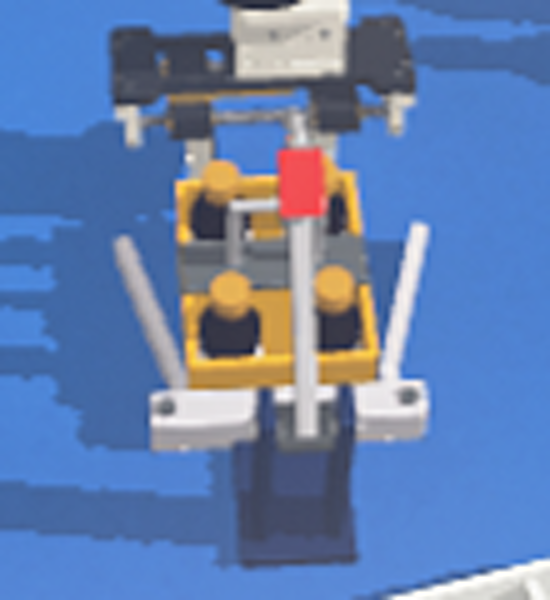

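View pics/wrist4.png

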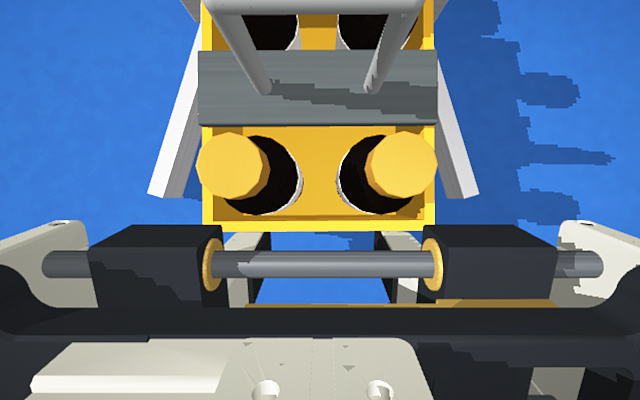

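```bash
python3 - <<'E'
from h import *
import cv2
s=cams.read_camera("scene")
def sc(u,v,z): return todk(ray(s,285+(u+.5)/5-.5,175+(v+.5)/5-.5,z))*1000
for q in((178,183),(356,170),(378,348),(187,360)): print(sc(*q,.062).round(1))
print('eye',sc(232,204,.134).round(1), 'bolts',sc(408,396,.035).round(1),sc(165,408,.035).round(1), 'stop front edge', sc(155,393,.035),sc(425,382,.035))
w=cams.read_camera("wrist")
for q in((206,231),(440,229)): print('near',(todk(ray(w,*q,.062))*1000).round(1))
E
```

```text
[-68.6 -59.6  62. ]
[-72.5  57.3  62. ]
[62.1 56.4 62. ]
[ 64.  -60.6  62. ]
eye [  0.2 -29.7 134. ] bolts [81.3 74.8 35. ] [ 81.4 -75.2  35. ] stop front edge [ 70.56730162 -80.91339491  35.        ] [72.14737084 86.52577187 35.        ]
near [-70.7  53.2  62. ]
near [-69.8 -63.2  62. ]
```

The carrier reads home within about 3 mm (near wall at dock x of about -70, |y| about 2 to 5 mm) and the force is firm. Next I back off, rise and close the fingers.

Emit:
{"api": "jog_arm", "payload": {"plan": [0, 0, 0, -0.4, -1.5, 0, 0.3, 0, 0, 0, -0.8, -3, 0, 0.3, 0, 0, 0, -1.5, -5, 0, 0, 0, 0, 0, -5.5, -5, 0, -0.5, 0, 0, 0, -10, -4, 0, -1, 0, 0, 0, -14.5, -3, 0, -1, 0, 0, 0, -19, -2, 0, -1, 0, 0, 0, -24, 0, 0, -1, 0, 0, 0, -26, 0, 0, -1, 0, 0, 0, -26, 0, 0, -1]}}

```text
time: 6.55
tool_pos: [0.4776, 0.0448, 0.2964]
tool_rot: [1.576, 1.298, -0.192]
contact_force: [0.1, -0.4, 0.7]
opening: 0.0017
```

```bash
python3 - <<'E'
from h import *
import cv2
s=observe();print(todk(s["tool_pos"]),s["tool_rot"],s["contact_force"],s["opening"],s["time"])
for n in ("scene","wrist","top"):
    d=cams.read_camera(n); im=d["image"][:,:,::-1]
    cv2.imwrite(f"pics/{n}5.png",im)
    if n=="scene": cv2.imwrite("pics/scene5z.png",cv2.resize(im[175:295,285:395],None,fx=5,fy=5,interpolation=cv2.INTER_CUBIC))
    if n=="top": cv2.imwrite("pics/top5z.png",cv2.resize(im[125:240,265:375],None,fx=5.2,fy=5.2,interpolation=cv2.INTER_CUBIC))
E
```

```text
[-0.14044041 -0.00482592  0.29635868] [ 1.57634341  1.29761631 -0.19200814] [ 0.09321478 -0.36093846  0.66013906] 0.001747752203346321 6.55
```

View pics/scene5z.png

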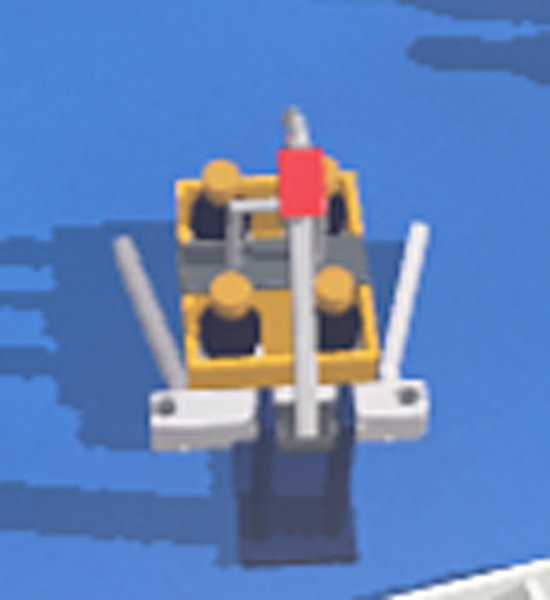

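View pics/wrist5.png

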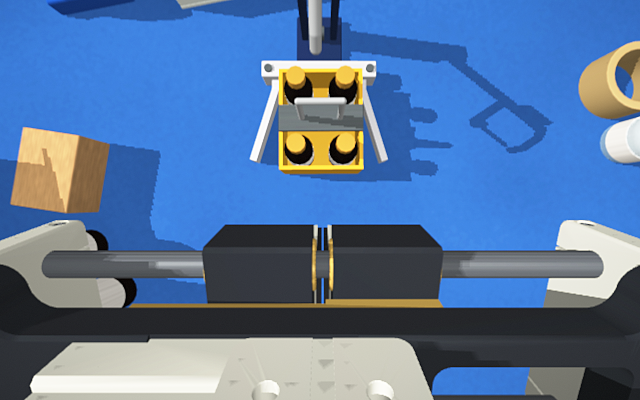

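View pics/top5z.png

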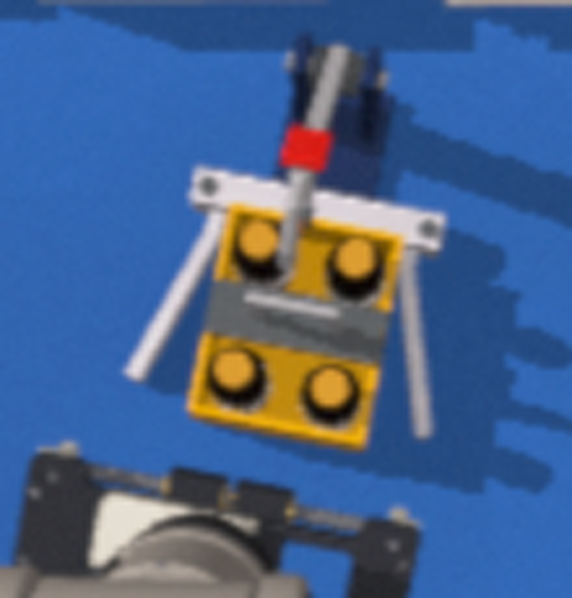

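```bash
python3 - <<'E'
from h import *
from scipy.optimize import least_squares
d=cams.read_camera("top"); s=cams.read_camera("scene")
tp=lambda u,v:(265+(u+.5)/5.2-.5,125+(v+.5)/5.2-.5)
sp=lambda u,v:(285+(u+.5)/5-.5,175+(v+.5)/5-.5)
for q in((233,205),(402,237),(366,446),(190,413)): print((todk(ray(d,*tp(*q),.062))*1000).round(1))
for q in((245,298),(340,313)): print('eye top',(todk(ray(d,*tp(*q),.134))*1000).round(1))
for a,b in((tp(305,149),sp(302,182)),(tp(284,262),sp(292,110))):
  r=least_squares(lambda p:np.r_[proj(d,p)-a,proj(s,p)-b],[.65,.02,.2]); print('tri',todk(r.x)*1000,r.fun)
for a in np.arange(.55,.9,.05):
  x=.15-.143*np.cos(a)+.026*np.sin(a); z=.13+.143*np.sin(a)+.026*np.cos(a); p=dk(x,0,z)
  print(round(a,2),x.round(4),z.round(4),proj(d,p)-tp(305,149),proj(s,p)-sp(302,182))
E
```

```text
[67.8 53.4 62. ]
[ 68.4 -58.9  62. ]
[-70.3 -62.5  62. ]
[-71.5  53.2  62. ]
eye top [ -1.7  27.4 134. ]
eye top [  0.5 -31.7 134. ]
tri [ 69.92826014   1.4103775  251.46161694] [ 0.01859019  0.00455103  0.01730411 -0.00109969]
tri [  7.83951785   1.78608734 233.52317983] [-0.09611456 -0.02337963 -0.09320238  0.00583135]
0.55 0.0417 0.2269 [-1.2063891 11.1888986] [-1.77887153 -3.13324498]
0.6 0.0467 0.2322 [-0.91961286  9.19486768] [-1.54935189 -2.80211663]
0.65 0.0519 0.2372 [-0.61102244  7.11864548] [-1.31190937 -2.33332868]
0.7 0.0574 0.242 [-0.2813713   4.96605249] [-1.06701332 -1.72520396]
0.75 0.0631 0.2465 [0.06848444 2.74334598] [-0.8151768  -0.97644298]
0.8 0.069 0.2507 [0.43758763 0.4571977 ] [-0.5569573  -0.08615898]
0.85 0.0752 0.2546 [ 0.82488269 -1.88533297] [-0.29295708  0.94608715]
```

```bash
cat >> h.py <<'E'
def pad(a,off=0,y=.001):
    n=np.array([np.sin(a),0,np.cos(a)]); p=np.array([.15-.143*np.cos(a)+.026*np.sin(a),y,.13+.143*np.sin(a)+.026*np.cos(a)])+off*n
    return dk(*p)
E
python3 - <<'E'
from h import *
s=observe()
rel(dk(-.03,-.002,.33),tool(0,-1),s)
rel(pad(.81,.05),tool(-.4,-1),s)
E
```

```text
rot [-1.000e-02  4.000e-02 -1.487e+01] cm [-0.99 11.98 -0.33]
rot [-2.000e-02  4.000e-02 -3.779e+01] cm [ 6.77 24.04 -0.64]
```

Emit:
{"api": "jog_arm", "payload": {"plan": [0, 0, -7, -0.8, 4.5, -0.2, -1, 0, 0, -15, -1, 9, -0.3, -1, 0, 0, -22, 0, 13, -0.4, -1, 0, 0, -30, 2.5, 18, -0.5, -1, 0, 0, -37.8, 5, 22, -0.6, -1, 0, 0, -37.8, 6.8, 24, -0.6, -1, 0, 0, -37.8, 6.8, 24, -0.6, -1, 0, 0, -37.8, 6.8, 24, -0.6, -1, 0, 0, -37.8, 6.8, 24, -0.6, -1]}}

```text
time: 7.7
tool_pos: [0.6993, 0.0016, 0.264]
tool_rot: [-1.571, 1.16, 2.941]
contact_force: [1.1, -0.1, -2.7]
opening: 0.0004
```

```bash
python3 - <<'E'
from h import *
import cv2
s=observe();print(todk(s["tool_pos"]),s["tool_rot"],s["qpos"].round(2),s["contact_force"])
for g,a in ((.015,.81),(.004,.81),(.003,.7),(.003,.6),(.003,.5),(.002,.4)): print(a);rel(pad(a,g),tool(-a/2,-1),s)
for n in ("scene","wrist"):
    d=cams.read_camera(n); im=d["image"][:,:,::-1]
    if n=="wrist": cv2.imwrite(f"pics/{n}6.png",im)
    if n=="scene": cv2.imwrite("pics/scene6z.png",cv2.resize(im[155:275,285:395],None,fx=5,fy=5,interpolation=cv2.INTER_CUBIC))
E
```

```text
[ 0.08538499 -0.00379965  0.26404255] [-1.57136595  1.1598047   2.94107227] [-0.12  1.11  0.05  0.05  2.39  1.68] [ 1.10632985 -0.09544901 -2.72633427]
0.81
rot [-0.15 -0.08  0.34] cm [ 0.37 -0.31 -0.48]
0.81
rot [-0.15 -0.08  0.34] cm [ 1.39 -0.73 -0.48]
0.7
rot [-0.15 -0.08  3.49] cm [ 2.85 -1.6  -0.47]
0.6
rot [-0.16 -0.07  6.36] cm [ 4.17 -2.22 -0.47]
0.5
rot [-0.16 -0.07  9.22] cm [ 5.55 -2.71 -0.46]
0.4
rot [-0.16 -0.06 12.09] cm [ 7.06 -3.05 -0.46]
```

View pics/scene6z.png

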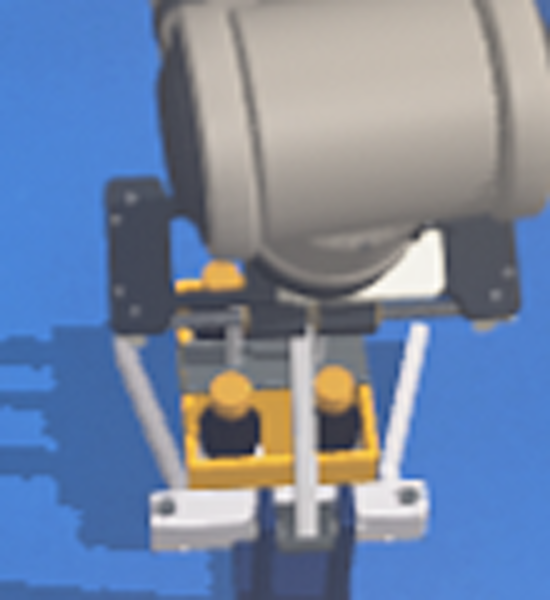

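View pics/wrist6.png

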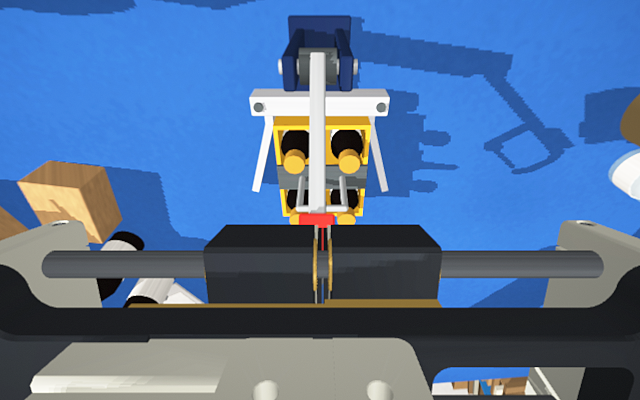

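The wrist view shows the pad at (316,218), just ahead of the fingertips. The elbow is nearly stretched, so I'll use a smaller tool tilt to gain margin.

```bash
python3 - <<'E'
from h import *
s=observe()
for g,a,t in ((.02,.81,.25),(.006,.81,.2),(.004,.7,.2),(.003,.6,.2),(.002,.5,.2),(.002,.4,.2)): print(a);rel(pad(a,g),tool(-t,-1),s)
E
```

```text
0.81
rot [-0.04 -0.16  7.8 ] cm [ 1.06  0.22 -0.37]
0.81
rot [-0.05 -0.16 10.67] cm [ 2.33 -0.36 -0.37]
0.7
rot [-0.05 -0.16 10.67] cm [ 3.86 -1.32 -0.36]
0.6
rot [-0.05 -0.16 10.67] cm [ 5.26 -2.   -0.36]
0.5
rot [-0.05 -0.16 10.67] cm [ 6.72 -2.53 -0.35]
0.4
rot [-0.05 -0.16 10.67] cm [ 8.13 -2.9  -0.35]
```

Emit:
{"api": "jog_arm", "payload": {"plan": [0, 0, 4, 0.3, 0, -0.2, -1, 0, 0, 8, 0.6, 0.2, -0.4, -1, 0, 0, 8, 0.6, 0.2, -0.4, -1, 0, 0, 8, 0.6, 0.2, -0.4, -1]}}

```text
time: 8.2
tool_pos: [0.7008, 0.007, 0.2785]
tool_rot: [-1.585, 1.335, 2.93]
contact_force: [0.5, 0.5, 0.8]
opening: 0.0007
```

```bash
python3 - <<'E'
from h import *
s=observe();print(todk(s["tool_pos"]),s["qpos"].round(2),s["contact_force"])
for g,a,t in ((.02,.81,.2),(.006,.81,.2),(.004,.7,.2),(.003,.6,.2),(.002,.5,.2),(.002,.4,.2)): print(a);rel(pad(a,g),tool(-t,-1),s)
E
```

```text
[0.08579281 0.00181945 0.27851794] [-0.11  0.88  0.46  0.03  2.04  1.67] [0.54123221 0.48278382 0.83069444]
0.81
rot [ 0.01 -0.2   2.08] cm [1.31 0.21 0.09]
0.81
rot [ 0.01 -0.2   2.08] cm [ 2.49 -0.55  0.09]
0.7
rot [ 0.01 -0.2   2.08] cm [ 3.86 -1.73  0.09]
0.6
rot [ 0.01 -0.2   2.08] cm [ 5.14 -2.61  0.1 ]
0.5
rot [ 0.01 -0.2   2.08] cm [ 6.5  -3.36  0.1 ]
0.4
rot [ 0.01 -0.2   2.08] cm [ 7.84 -3.93  0.11]
```

Good joint margins now. Descending onto the pad and following the arc to about 0.6.

Emit:
{"api": "jog_arm", "payload": {"plan": [0, 0, 2, 1.3, 0.1, 0.1, -1, 0, 0, 2, 2.0, -0.3, 0.1, -1, 0, 0, 2, 2.5, -0.55, 0.1, -1, 0, 0, 2, 3.2, -1.15, 0.1, -1, 0, 0, 2, 3.85, -1.7, 0.1, -1, 0, 0, 2, 4.5, -2.2, 0.1, -1, 0, 0, 2, 5.15, -2.6, 0.1, -1, 0, 0, 2, 5.15, -2.6, 0.1, -1]}}

```text
time: 9.0
tool_pos: [0.6659, 0.0127, 0.2315]
tool_rot: [-1.586, 1.367, 2.928]
contact_force: [0.7, -0.2, 0.9]
opening: 0.0008
```

```bash
python3 - <<'E'
from h import *
import cv2
s=observe();print(todk(s["tool_pos"]),s["qpos"].round(2),s["contact_force"])
for g,a,t in ((.002,.5,.2),(.002,.4,.2),(.001,.3,.15),(.001,.2,.1),(0,.1,.05),(0,0,0),(0,-.04,0)): print(a);rel(pad(a,g),tool(-t,-1),s)
for n in ("scene","wrist","top"):
    d=cams.read_camera(n); im=d["image"][:,:,::-1]
    if n=="wrist": cv2.imwrite(f"pics/{n}7.png",im)
    if n=="scene": cv2.imwrite("pics/scene7z.png",cv2.resize(im[155:275,285:395],None,fx=5,fy=5,interpolation=cv2.INTER_CUBIC))
    if n=="top": cv2.imwrite("pics/top7z.png",cv2.resize(im[125:240,265:375],None,fx=5.2,fy=5.2,interpolation=cv2.INTER_CUBIC))
E
```

```text
[0.05043413 0.00058616 0.23146841] [-0.11  0.75  0.83  0.02  1.76  1.66] [ 0.67858089 -0.1712184   0.86024474]
0.5
rot [-0.05 -0.19  0.21] cm [ 1.07 -1.06 -0.04]
0.4
rot [-0.05 -0.19  0.21] cm [ 2.39 -1.68 -0.03]
0.3
rot [-0.05 -0.19  3.07] cm [ 3.86 -2.17 -0.03]
0.2
rot [-0.06 -0.19  5.94] cm [ 5.28 -2.51 -0.02]
0.1
rot [-0.06 -0.19  8.8 ] cm [ 6.82 -2.69 -0.02]
0
rot [-0.07 -0.19 11.66] cm [ 8.27 -2.73 -0.01]
-0.04
rot [-0.07 -0.19 11.66] cm [ 8.85 -2.7  -0.01]
```

View pics/top7z.png

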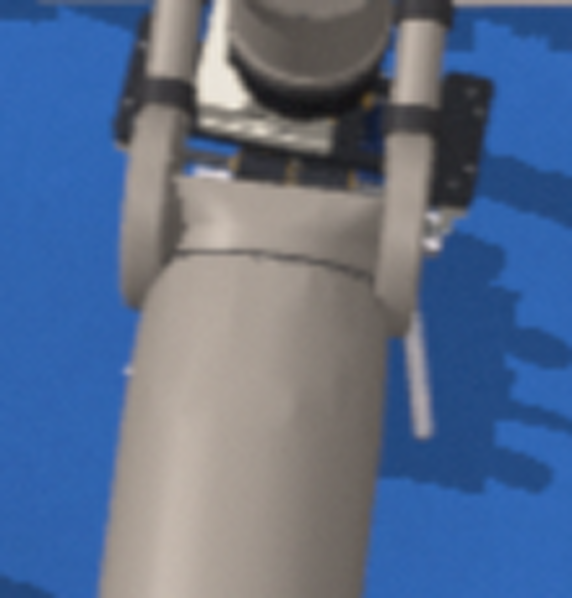

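View pics/wrist7.png

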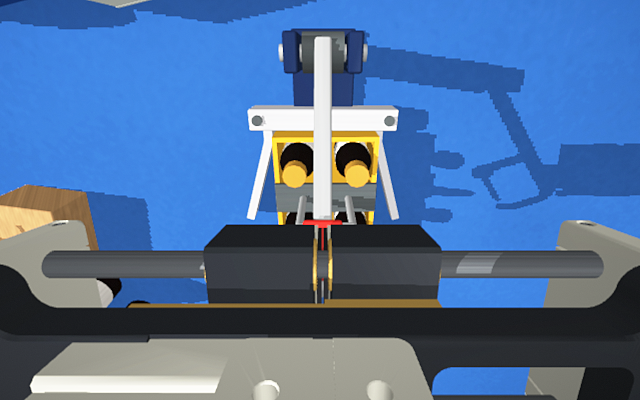

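Emit:
{"api": "jog_arm", "payload": {"plan": [0, 0, 0, 0.6, -0.6, 0, -1, 0, 0, 0, 1.2, -1.1, 0, -1, 0, 0, 0, 1.8, -1.4, 0, -1, 0, 0, 0, 2.4, -1.7, 0, -1, 0, 0, 0, 2.4, -1.7, 0, -1]}}

```text
time: 9.65
tool_pos: [0.6418, 0.0175, 0.2081]
tool_rot: [-1.583, 1.36, 2.932]
contact_force: [-0.4, 1.1, 1.0]
opening: 0.0006
```

```bash
python3 - <<'E'
from h import *
import cv2
s=observe();print(todk(s["tool_pos"]),s["qpos"].round(2),s["contact_force"])
for g,a,t in ((.001,.3,.15),(.001,.2,.1),(0,.1,.05),(0,0,0),(0,-.04,0)): print(a);rel(pad(a,g),tool(-t,-1),s)
for n in ("scene","wrist"):
    d=cams.read_camera(n); im=d["image"][:,:,::-1]
    cv2.imwrite(f"pics/{n}8.png",im)
    if n=="scene": cv2.imwrite("pics/scene8z.png",cv2.resize(im[155:275,285:395],None,fx=5,fy=5,interpolation=cv2.INTER_CUBIC))
E
```

```text
[0.02586901 0.00059059 0.2081036 ] [-0.1   0.71  0.97  0.02  1.67  1.67] [-0.36112555  1.06924764  0.99245918]
0.3
rot [-0.04 -0.15  3.51] cm [ 1.08 -0.23 -0.04]
0.2
rot [-0.05 -0.15  6.38] cm [ 2.5  -0.55 -0.03]
0.1
rot [-0.05 -0.15  9.24] cm [ 4.04 -0.73 -0.03]
0
rot [-0.05 -0.15 12.1 ] cm [ 5.49 -0.75 -0.03]
-0.04
rot [-0.05 -0.15 12.1 ] cm [ 6.07 -0.72 -0.02]
```

View pics/scene8z.png

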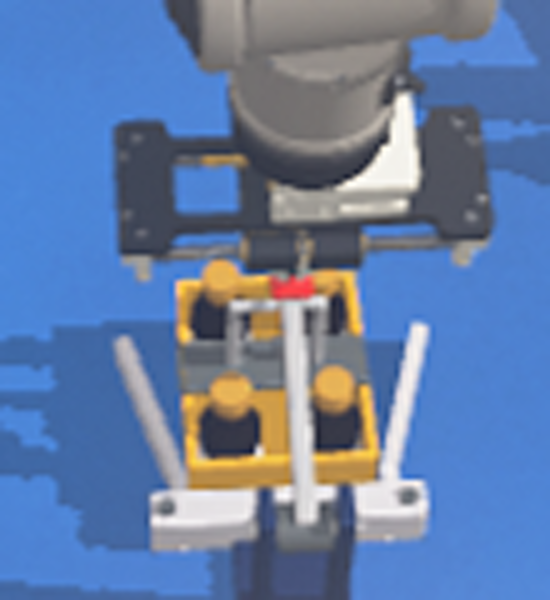

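View pics/wrist8.png

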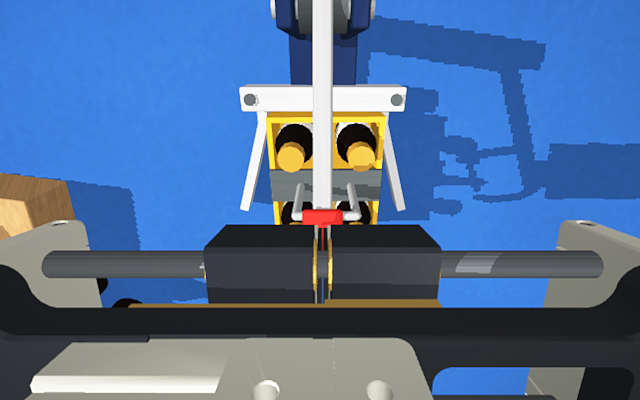

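The arm is following: the pad is under the fingertips at (292,288) in the zoom and the carrier hasn't moved. Now pressing through the eye bar.

Emit:
{"api": "jog_arm", "payload": {"plan": [0, 0, 2, 0.6, -0.1, 0, -1, 0, 0, 3.5, 1.1, -0.1, 0, -1, 0, 0, 5, 1.8, -0.3, 0, -1, 0, 0, 6.5, 2.5, -0.4, 0, -1, 0, 0, 7.5, 3.2, -0.5, 0, -1, 0, 0, 7.5, 3.2, -0.5, 0, -1]}}

```text
time: 10.35
tool_pos: [0.6304, 0.0198, 0.1787]
tool_rot: [-1.601, 1.492, 2.913]
contact_force: [0.5, -0.2, -0.4]
opening: 0.0001
```

```bash
python3 - <<'E'
from h import *
import cv2
s=observe();print(todk(s["tool_pos"]),s["qpos"].round(2),s["contact_force"])
for g,a,t in ((0,.1,.05),(0,0,0),(0,-.04,0),(0,-.07,0)): print(a);rel(pad(a,g),tool(-t,-1),s)
for n in ("scene","wrist"):
    d=cams.read_camera(n); im=d["image"][:,:,::-1]
    cv2.imwrite(f"pics/{n}9.png",im)
    if n=="scene": cv2.imwrite("pics/scene9z.png",cv2.resize(im[155:275,285:395],None,fx=5,fy=5,interpolation=cv2.INTER_CUBIC))
E
```

```text
[0.01429373 0.00063307 0.17866953] [-0.1   0.62  1.2   0.01  1.4   1.67] [ 0.45235927 -0.2493864  -0.3726237 ]
0.1
rot [-0.06 -0.14  1.67] cm [ 0.88 -0.33 -0.03]
0
rot [-0.06 -0.14  4.53] cm [ 2.32 -0.55 -0.03]
-0.04
rot [-0.06 -0.14  4.53] cm [ 2.9  -0.59 -0.03]
-0.07
rot [-0.06 -0.14  4.53] cm [ 3.33 -0.61 -0.03]
```

View pics/scene9z.png

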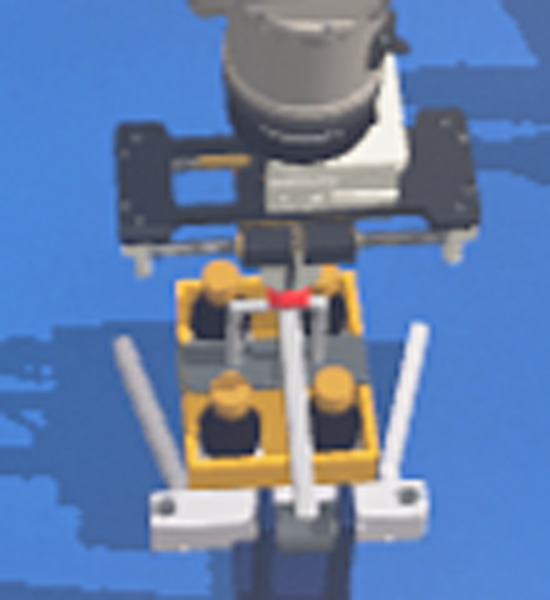

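View pics/wrist9.png

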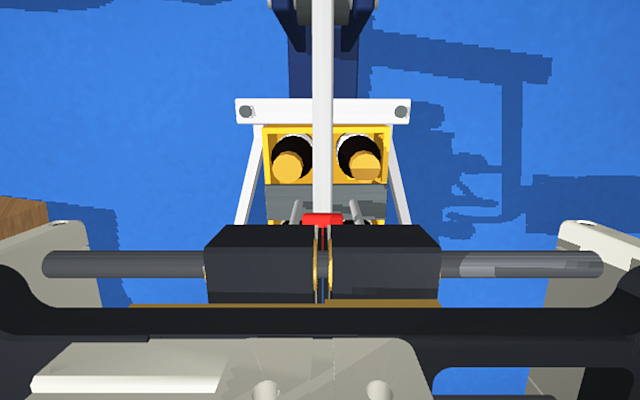

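Still in line, pad under the tips. Continuing down to the rest position.

Emit:
{"api": "jog_arm", "payload": {"plan": [0, 0, 1, 0.4, -0.1, 0, -1, 0, 0, 2, 0.9, -0.25, 0, -1, 0, 0, 3, 1.4, -0.35, 0, -1, 0, 0, 4, 1.9, -0.45, 0, -1, 0, 0, 4.5, 2.4, -0.5, 0, -1, 0, 0, 4.5, 2.7, -0.5, 0, -1, 0, 0, 4.5, 2.9, -0.5, 0, -1, 0, 0, 4.5, 2.9, -0.5, 0, -1]}}

```text
time: 11.25
tool_pos: [0.6242, 0.0212, 0.1522]
tool_rot: [2.769, 1.568, 1.0]
contact_force: [-5.1, -0.2, 14.1]
opening: 0.0005
```

```bash
python3 - <<'E'
from h import *
import cv2
s=observe();print(todk(s["tool_pos"]),s["qpos"].round(2),s["contact_force"])
for n in ("scene","wrist"):
    d=cams.read_camera(n); im=d["image"][:,:,::-1]
    cv2.imwrite(f"pics/{n}10.png",im)
    if n=="scene": cv2.imwrite("pics/scene10z.png",cv2.resize(im[155:275,285:395],None,fx=5,fy=5,interpolation=cv2.INTER_CUBIC))
E
```

```text
[0.00789408 0.0007544  0.15216947] [-0.09  0.58  1.34  0.    1.22  1.68] [-5.09749508 -0.16408034 14.07489472]
```

View pics/scene10z.png

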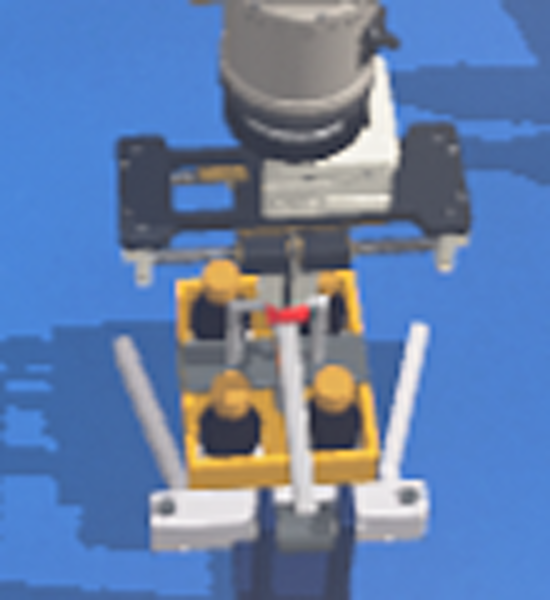

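View pics/wrist10.png

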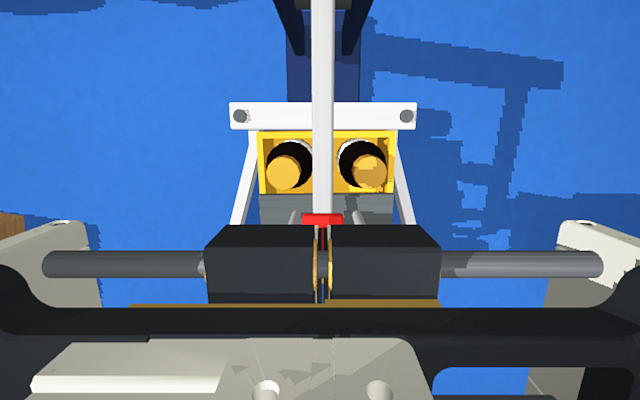

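The tool stopped at z = 0.152 with 14 N upward, which matches the hook's back resting on the bar. Lifting off to inspect.

Emit:
{"api": "jog_arm", "payload": {"plan": [0, 0, 0, -1, 0, 0, -1, 0, 0, 0, -4, 0, 0, -1, 0, 0, 0, -8, -1, 0, -1, 0, 0, 0, -12, -5, 0, -1, 0, 0, 0, -16, -10, 0, -1, 0, 0, 0, -16, -15, 0, -1, 0, 0, 0, -16, -20, 0, -1, 0, 0, 0, -16, -20, 0, -1, 0, 0, 0, -16, -20, 0, -1]}}

```text
time: 12.25
tool_pos: [0.4259, 0.0608, 0.3111]
tool_rot: [3.03, 1.568, 1.262]
contact_force: [-0.4, 0.2, -0.3]
opening: 0.0004
```

```bash
python3 - <<'E'
from h import *
import cv2
s=observe();print(todk(s["tool_pos"]),s["contact_force"],s["time"])
for n in ("scene","wrist","top"):
    d=cams.read_camera(n); im=d["image"][:,:,::-1]
    cv2.imwrite(f"pics/{n}11.png",im)
    if n=="scene": cv2.imwrite("pics/scene11z.png",cv2.resize(im[175:275,285:395],None,fx=7,fy=6,interpolation=cv2.INTER_CUBIC))
    if n=="top": cv2.imwrite("pics/top11z.png",cv2.resize(im[125:240,265:375],None,fx=5.2,fy=5.2,interpolation=cv2.INTER_CUBIC))
E
```

```text
[-0.19434648  0.00079803  0.31111122] [-0.39102619  0.23377918 -0.30591193] 12.25
```

View pics/scene11z.png

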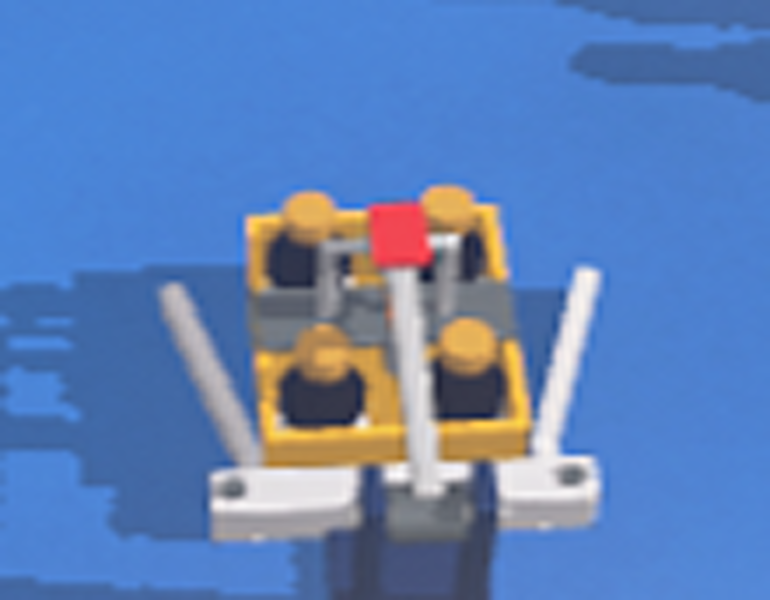

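View pics/wrist11.png

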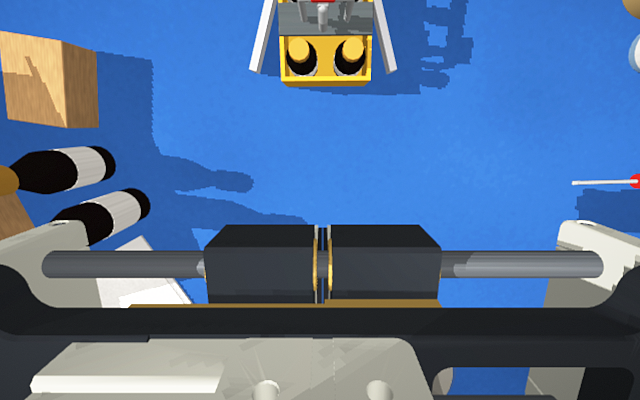

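View pics/top11z.png

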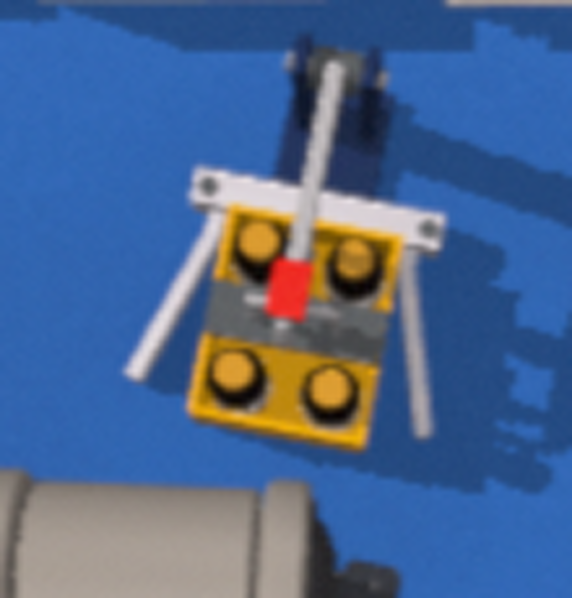

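Arm is down, carrier unmoved. Fit the arm angle numerically and plan a sideways wrist-camera look at the gate.

```bash
python3 - <<'E'
from h import *
d=cams.read_camera("top"); s=cams.read_camera("scene")
tp=lambda p:((p[0]-265+.5)*5.2-.5,(p[1]-125+.5)*5.2-.5)
sp=lambda p:((p[0]-285+.5)*7-.5,(p[1]-175+.5)*6-.5)
for a in(.15,.1,.05,0,-.03):
  p=pad(a); print(a,'pad top/scene',np.round(tp(proj(d,p))),np.round(sp(proj(s,p))))
a=-.03
for g in (0,.3,.6,.9):
  for l in(.01,.043):
    r=.114+l*np.cos(g); h=-.040+l*np.sin(g)
    q=dk(.15-r*np.cos(a)+h*np.sin(a),.001,.13+r*np.sin(a)+h*np.cos(a)); print('gate',g,l,np.round(sp(proj(s,q))))
# side view
st=observe(); R0=Ro.from_euler('xyz',st["tool_rot"]).as_matrix(); w=cams.read_camera("wrist"); T=np.array(w["T"])
Rct=R0.T@T[:3,:3]; pct=R0.T@(T[:3,3]-st["tool_pos"])
cam=dk(-.07,-.15,.34); f=dk(0.01,0,.10)-cam; f/=np.linalg.norm(f); xr=np.cross(f,Z); xr/=np.linalg.norm(xr)
Rc=np.array([xr,np.cross(f,xr),f]).T
Rt=Rc@Rct.T; pt=cam-Rt@pct
print('TCP dock',todk(pt),pt,'toolx',Rt[:,0]); rel(pt,Ro.from_matrix(Rt),st)
E
```

```text
0.15 pad top/scene [290. 272.] [402. 212.]
0.1 pad top/scene [289. 277.] [401. 216.]
0.05 pad top/scene [289. 282.] [400. 222.]
0 pad top/scene [289. 286.] [400. 228.]
-0.03 pad top/scene [289. 289.] [399. 232.]
gate 0 0.01 [398. 339.]
gate 0 0.043 [392. 287.]
gate 0.3 0.01 [398. 337.]
gate 0.3 0.043 [393. 275.]
gate 0.6 0.01 [399. 336.]
gate 0.6 0.043 [395. 271.]
gate 0.9 0.01 [399. 337.]
gate 0.9 0.043 [397. 274.]
TCP dock [-0.03347949 -0.08232505  0.18731593] [ 0.56735472 -0.05217985  0.18731593] toolx [ 0.48463637  0.59019395 -0.64559948]
rot [-58.02  26.69  44.73] cm [12.18 15.83  8.29]
```

The arm fits -0.03 rad, which is the rest position. One side look at the gate from a safe distance.

```bash
python3 - <<'E'
from h import *
st=observe(); R0=Ro.from_euler('xyz',st["tool_rot"]).as_matrix(); w=cams.read_camera("wrist"); T=np.array(w["T"])
Rct=R0.T@T[:3,:3]; pct=R0.T@(T[:3,3]-st["tool_pos"])
cam=dk(-.11,-.20,.40); f=dk(0.01,0,.10)-cam; f/=np.linalg.norm(f); xr=np.cross(f,Z); xr/=np.linalg.norm(xr)
Rc=np.array([xr,np.cross(f,xr),f]).T
Rt=Rc@Rct.T; pt=cam-Rt@pct
print('TCP dock',todk(pt),pt,'toolx',Rt[:,0]); rel(pt,Ro.from_matrix(Rt),st)
E
```

```text
TCP dock [-0.06664393 -0.12849178  0.25086319] [ 0.52579561 -0.09096242  0.25086319] toolx [ 0.53259768  0.58565788 -0.61101928]
rot [-54.92  26.74  47.52] cm [ 5.8  12.53 12.89]
```

Emit:
{"api": "jog_arm", "payload": {"plan": [-6.5, 3.2, 5.6, 0, 0, 5, -1, -13, 6.4, 11.2, 0, 0, 10, -1, -19.5, 9.6, 16.8, 0, 2, 12.9, -1, -26, 12.8, 22.4, 1, 4, 12.9, -1, -32.5, 16, 28, 2, 6, 12.9, -1, -39, 19.2, 33.6, 3, 8, 12.9, -1, -46, 22.4, 40, 4, 10, 12.9, -1, -52, 25, 45, 5, 12, 12.9, -1, -55, 26.7, 47.5, 5.8, 12.5, 12.9, -1, -55, 26.7, 47.5, 5.8, 12.5, 12.9, -1]}}

```text
time: 13.6
tool_pos: [0.5253, -0.0913, 0.2505]
tool_rot: [1.601, 0.702, 0.803]
contact_force: [-0.1, 0.3, -1.0]
opening: 0.0005
```

```bash
python3 - <<'E'
from h import *
import cv2
s=observe();print(todk(s["tool_pos"]),s["qpos"].round(2),s["contact_force"],s["time"])
d=cams.read_camera("wrist"); im=d["image"][:,:,::-1]; cv2.imwrite("pics/wrist12.png",im)
u,v=proj(d,dk(.01,0,.1)); print(u,v); u=int(np.clip(u,75,565)); v=int(np.clip(v,60,340))
cv2.imwrite("pics/wrist12z.png",cv2.resize(im[v-60:v+60,u-75:u+75],None,fx=5,fy=5,interpolation=cv2.INTER_CUBIC))
E
```

```text
[-0.06706994 -0.12894908  0.25050447] [-0.81  0.3   1.86  0.94  1.23 -0.47] [-0.05033217  0.31294574 -0.9801508 ] 13.6
318.8418628484424 191.08608106661353
```

View pics/wrist12.png

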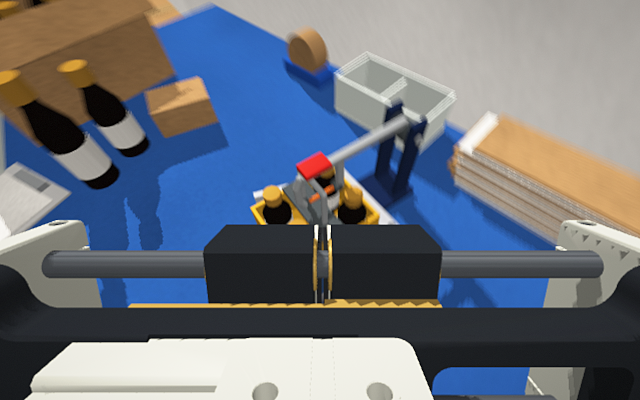

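View pics/wrist12z.png

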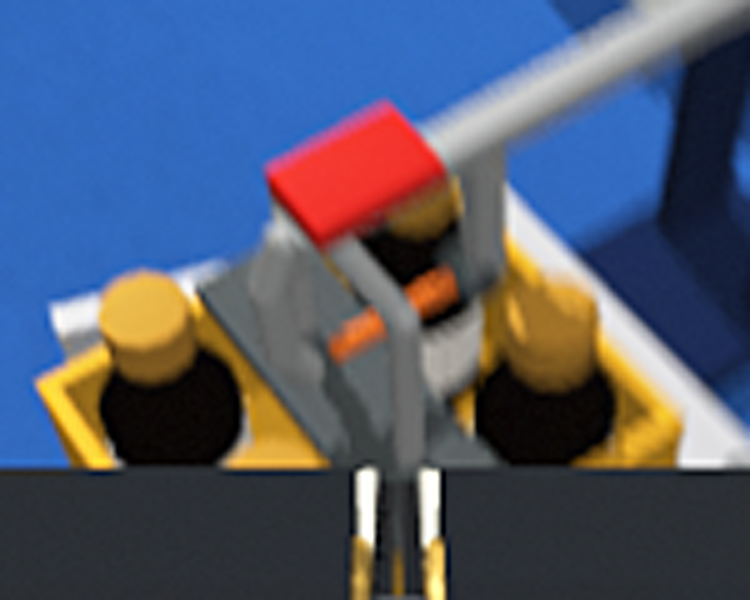

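The side view shows the orange gate from (335,345) to (455,280) in the zoom. It runs parallel to the arm and closes the mouth, with the eye bar under the pad inside the hook. The robot is clear of everything.

```bash
python3 -c "
from cell import robot
print(robot.hand_in())"
```

```text
the job is handed in; nothing more can be done
None
```

The carrier is home against the stop and hooked, and I handed the job in at about 13.6 s. No verdict was reported.

**Pushing home:** I pushed the near wall with two spread fingers, which squared the carrier up on the way in. The force rose to about 15 N against the stop.

**Hooking:** With the fingers shut, I pressed the pad along its arc from about 0.81 rad until it bottomed at 14 N.

**Last checks:**
- **Arm:** it fits -0.03 rad, the angle at which the hook's back rests on the eye bar.
- **Carrier:** it stood flat and looked the same in the top view before and after hooking. The eye was within about 3 mm of home in x. In y the cameras put it 2 to 5 mm off centre.
- **Gate:** a side look with the wrist camera showed the gate shut across the mouth, with the eye bar above it inside the hook.
- **Robot:** the gripper was clear of everything, and I saw no bystander moved.

**Less certain:**
- I did not see the gate swing open as it passed the bar. I infer it from the final state.
- In the scene camera the carrier's far wall read about 63 mm along the dock instead of 70. The top camera read about 68 mm, and the near wall read about 70 mm on the other side, so I put the low reading down to image error.

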